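Lap two stone sample tiles down a display ramp

TASK

Lap the two loose stone sample tiles down the display ramp like roof slates, each squarely with its lower edge level with its own pair of brass marks on the side rails: first slide the tile that already lies on the slope down to the middle marks, then push the one on the deck over the ridge so that it lies on top of the first with its lower edge at the upper marks. Slide the tiles, do not lift them clear of the stand, leave both lying at rest, and do not disturb the tin, the flask, the jar and the wax block at the sides.

Things in the scene. Friction and masses are not known exactly. Their poses are not given: they have to be found in the camera images.
- tile_a: stone sample tile, 100 x 60 x 5 mm, 0.08 kg, pale faces, dark edge; both tiles and both ends alike. Origin at its very centre; x along the length (away from the low end), y across, z up. The tile on the slope: head (upper end) on the board, lower end on the glued starter tile, 12 to 24 mm too far up; friction holds it.
- tile_b: stone sample tile, 100 x 60 x 5 mm, 0.08 kg, pale faces, dark edge; both tiles and both ends alike. Origin at its very centre; x along the length (away from the low end), y across, z up. The tile lying flat on the level deck, length towards the ridge, near end about 25 to 55 mm behind the ridge.
- mark_a (a point): on the sloping board (18 degrees, 110 mm wide), mid-way between the middle brass marks. x straight up the slope, y across, z out of the board; ridge at x = 143 mm. A tile lapped here has its lower edge at x = 0, centre at x = 50 and 9.6 mm off the board, head edge on the board at x = 99, 8 degrees flatter than the board. Rails: 19 mm high, 90 apart, from x = -43 to 57, their tops level with the lapped tiles' lower edge
- mark_b (a point): same point and axes for the upper brass marks, 35 mm further up the slope; ridge at x = 108 mm. The second tile, lapped, has its centre at x = 50 mm, 9.6 mm off the board, lower end on the first tile, head edge on the board at x = 99 mm. The lowest marks, 35 mm below the middle ones, are those of the fixed starter tile.
- ridge (a point): middle of the ridge where slope and level deck meet, 73 mm above the table. x level, away from the slope along the deck (192 mm long, 110 mm wide, no walls). A tile pushed over the ridge stays level until half of it (50 mm) is past, then its front drops on to the first tile, whose head, on its line, is 44 mm from the ridge. Friction keeps the first tile in place meanwhile.
- stone_tin: bystander: small lidded tin, 64 x 88 x 28 mm, on the table past the deck end; origin under its centre
- flask: bystander: small glass vase-shaped flask, 70 mm across, 106 mm high, past the deck end; origin under its centre
- flux_jar: bystander: small white lidded jar, 53 mm across, 59 mm high, past the low end; origin under its centre
- wax_block: bystander: carving wax block, 34 x 62 x 22 mm, past the low end; origin under its centre
Mind the look-alikes: they are no part of the job. What is shaped like the tile_a but blue is not meant.

How it is judged:
On the way, in this order (a step that is already met when the one before it is completed fails the run):
1. the first tile lies with its lower edge at the middle marks (x of tile_a in the frame of mark_a between 0.046 and 0.054 m and y of tile_a in the frame of mark_a between -0.01 and 0.01 m and z of tile_a in the frame of mark_a between 0.0066 and 0.0126 m and angle between the y axis of tile_a and the y axis of mark_a, either way round below 0.08 rad and linear speed of tile_a below 0.01 m/s), for 0.2 s.
2. the second tile lies on the first with its lower edge at the upper marks (x of tile_b in the frame of mark_b between 0.046 and 0.054 m and y of tile_b in the frame of mark_b between -0.01 and 0.01 m and z of tile_b in the frame of mark_b between 0.0066 and 0.0126 m and angle between the y axis of tile_b and the y axis of mark_b, either way round below 0.08 rad and linear speed of tile_b below 0.01 m/s), for 0.2 s.
At the end, for the whole second after the job is handed in: Both tiles at rest, lapped on the ramp: lower edge of the first within 4 mm of the middle marks, of the second, on top of it, within 4 mm of the upper marks; each within 10 mm of mid-way between the rails, square within 0.08 rad, seated (centre 9.6 mm out from the board within 3 mm) (all of step 1 and all of step 2); the robot touches nothing.
It fails at once if a tile is lifted clear of the stand (its centre more than 0.105 m above the table) (height (world z) of any of tile_a, tile_b above 0.105 m).
It fails at once if the tin, flask, jar or wax block is moved more than 20 mm (distance of any of stone_tin, flask, flux_jar, wax_block from where it was at the start of the episode above 0.02 m).
It also fails if it takes over 51 s, if anything falls off the work surface, if the arm or the gripper's body presses on something with over 40 N, if the wrist force passes 120 N, or if a joint passes its speed limit or range.

ROBOT

A 7-joint arm with a two-finger parallel gripper is mounted at the origin on a cart in front of the work surface, level with it; the furniture and walls round the work are solid. World frame = base frame: x ahead of the robot, y to its left, z up, the work surface at z = 0. Lengths are in m, angles in rad, forces in N, time in s.
With the tool pointing down it reaches from about 0.425 to 0.825 m from the base axis. Payload 3.6 kg.
Tool frame: the origin (TCP) lies midway between the tips of the shut fingers; the grasp point (between the pads) lies 19 mm behind it; z points along the fingers, y is the direction in which the jaws open and shut (so a half turn about z gives the same grasp; the last joint's range is limited). The gripper opens to 93 mm and grips with 3 to 60 N. Pads are 15 mm wide; open, the fingers measure 128 mm over their backs; the gripper's body (75 mm by 188 mm) begins 65 mm behind the grasp point.
Start: joints at [1.306, 0.615, -0.013, 1.423, 0.008, 1.103, -0.04], TCP at [0.154, -0.632, 0.219] pointing down, gripper open.
Joint ranges: [-3.12, 3.12], [-0.3, 2.06], [-1.34, 1.32], [0.26, 2.42], [-1.36, 4.5], [0.01, 1.98], [-2.84, 2.84]. Speed limits (rad/s): [2.79, 2.79, 3.14, 3.14, 3.14, 3.14, 3.14].

INTERFACE

Orientations are given as a unit quaternion [x, y, z, w].
In Python, from plant import observe, optics, order gives the robot as it stands. The module is installed in compiled form; this text tells all that it offers.
- The arm moves only by the shell command python3 -m crank 'ROWS' [OPENING] [FORCE]. ROWS is JSON, a list of rows, each a list of 6 numbers: the shift along the world's x, y, z in cm, then the turn, a rotation vector about the world's x, y, z in rad. A call has 1 to 5 rows; each row is the pose to reach, as a shift and turn from the pose commanded when the call began; what a row does not reach only later rows make up. A row lasts 1/8 s, in which the tool goes at most 62.5 mm and 10.7 degrees, less where a joint would pass 70% of its speed; a pose out of reach is approached as far as the arm can. A call with a gripper value outside its range is refused whole. OPENING is the closure in counts, from 0 (fully open) to 255 (shut), set as the call begins (- or left out, the last holds). The fingers move at their own pace and stop on an object; FORCE is the grip in N (left out, the last holds). Time passes only in rows, so rows that repeat a pose let the fingers close. It gives the time, the measured TCP pose, the force and the opening at its end, in the units of the state.
- observe(): the state, without advancing time (a new reading comes with each control period).
- optics.snapshot(name): name is "side" or "top" or "wrist"; returns the picture (400x640x3 uint8, red, green, blue); there is no depth.
- optics.get_calibration(name): a dict with "intrinsics" (3x3 intrinsics, pixels), "R" (3x3) and "t" (3): a world point X has camera coordinates R X + t; the wrist camera has in their place "hand_eye" (4x4, takes a point from camera to tool coordinates, whose origin is the TCP and whose axes are the flange's). Camera axes: x right, y down, z forward; pixel columns grow to the right and rows downward; lengths in m; the calibration is good to about 2 mm. The wrist camera is an equidistant fisheye: a pixel r from the principal point sees the ray r / f radians off the axis. A picture is of the moment at which its call begins: read the wrist's pose just before it. get_calibration takes no time and is no camera call.
- order.hand_in(): hands the job in, once; it reports no verdict.
The state is a dict: "time_s": time; "joint_positions": joint angles; "qvel": joint speeds; "joint_torque": joint torques, N m; "tcp_pos": TCP position; "eef_rot": TCP orientation; "contact_force": force on the tool from outside, world axes, zero at the start; "ft_torque": the same for the moment, N m; "finger_gap": opening from 0.0 (shut) to 1.0 (fully open).
Only numpy, scipy, OpenCV 4.12 (cv2) and the standard library are available. Lean on these libraries where they do the work, as an engineer would, in place of code of your own. Each camera call takes 0.05 s, during which the arm holds its last target.

## Working session

There is one attempt and no reset: what is moved stays moved. The work goes in short steps, Python scripts to look and compute and a shell command to move; the robot and the scene stay as the last step left them, time stands still between calls to the robot, and variables do not carry over. Pictures are saved under pics/ and viewed, and the job is handed in when it is done.

```bash
mkdir -p pics; python3 - <<'E'
from plant import observe, optics
import cv2
s=observe();print(s)
for n in("side","top","wrist"):
    im=optics.snapshot(n);cv2.imwrite(f"pics/{n}0.png",im[:,:,::-1]);c=optics.get_calibration(n);print(n,c)
E
```

```text
{'time_s': 0.0, 'joint_positions': array([ 1.30551105,  0.61593814, -0.0126212 ,  1.42485904,  0.00811501,
        1.1033867 , -0.0404384 ]), 'qvel': array([-0.00028131,  0.00014224, -0.00033772,  0.00010827,  0.00071277,
       -0.00013686, -0.00151405]), 'joint_torque': array([-5.97393355e-04, -4.58930898e+01,  2.08967370e-01, -1.65748572e+01,
       -6.10216521e-02,  2.02214287e-02,  2.14991028e-04]), 'tcp_pos': array([ 0.15356428, -0.63080306,  0.21748208]), 'eef_rot': array([ 9.92878064e-01,  1.19128236e-01, -1.74419271e-04, -1.25836294e-03]), 'contact_force': array([-0.26266217,  1.05785781,  0.50755555]), 'ft_torque': array([ 0.00128144, -0.0250967 ,  0.00975246]), 'finger_gap': 0.9944627230907067}
side {'intrinsics': array([[364.58579703,   0.        , 319.48683455],
       [  0.        , 364.58579703, 200.48994592],
       [  0.        ,   0.        ,   1.        ]]), 'R': array([[ 0.993477  , -0.11301106, -0.01522984],
       [-0.06141357, -0.41772163, -0.90649711],
       [ 0.09608236,  0.90151935, -0.42193724]]), 't': array([-0.47025284,  0.0929151 ,  1.05018592])}
top {'
[... 201 characters left out ...]
618 ,  0.00545602],
       [-0.98117478, -0.02178675, -0.19188901],
       [ 0.19196217, -0.00129823, -0.98140147]]), 't': array([-0.06855278,  0.48798156,  1.15292761])}
wrist {'intrinsics': array([[309.70691629,   0.        , 325.12831355],
       [  0.        , 309.70691629, 195.83057934],
       [  0.        ,   0.        ,   1.        ]]), 'hand_eye': array([[ 3.38139399e-05, -9.69332781e-01, -2.45751822e-01,
         6.72352794e-02],
       [ 9.99999848e-01,  1.68239056e-04, -5.26000972e-04,
         9.37499510e-04],
       [ 5.51215039e-04, -2.45751766e-01,  9.69332639e-01,
        -1.65605149e-01],
       [ 0.00000000e+00,  0.00000000e+00,  0.00000000e+00,
         1.00000000e+00]])}
```

View pics/side0.png

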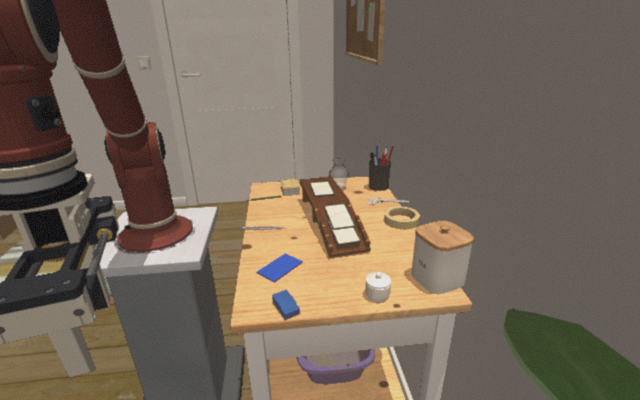

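View pics/top0.png

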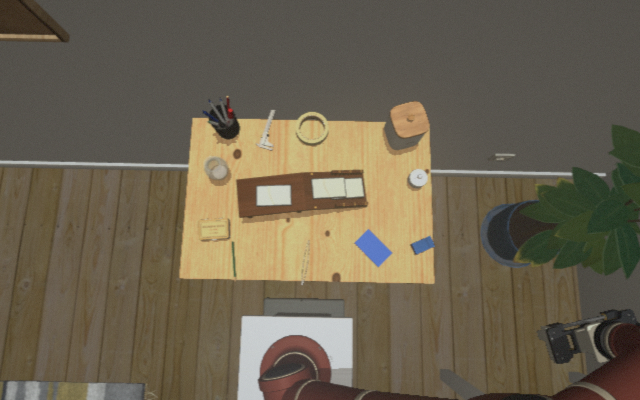

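View pics/wrist0.png

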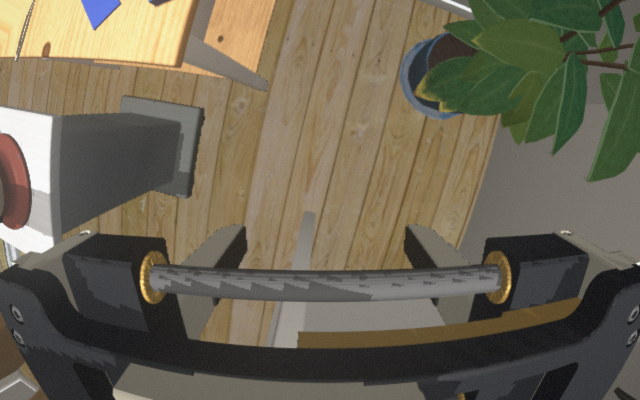

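```bash
python3 - <<'E'
import cv2
a=cv2.imread("pics/top0.png")[160:225,228:378];cv2.imwrite("pics/t0z.png",cv2.resize(a,None,fx=5,fy=5,interpolation=cv2.INTER_CUBIC))
a=cv2.imread("pics/side0.png")[170:260,290:380];cv2.imwrite("pics/s0z.png",cv2.resize(a,None,fx=6,fy=6,interpolation=cv2.INTER_CUBIC))
E
```

```text
(no output)
```

View pics/t0z.png

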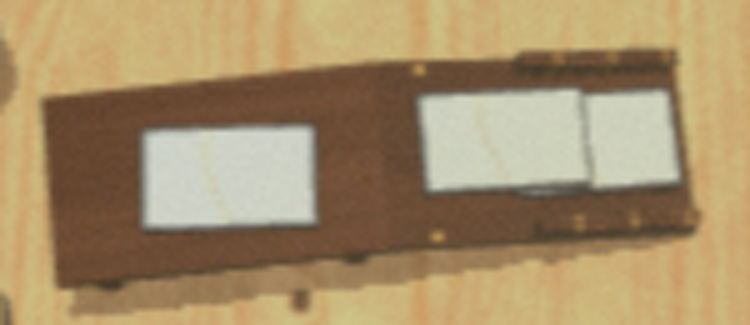

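View pics/s0z.png

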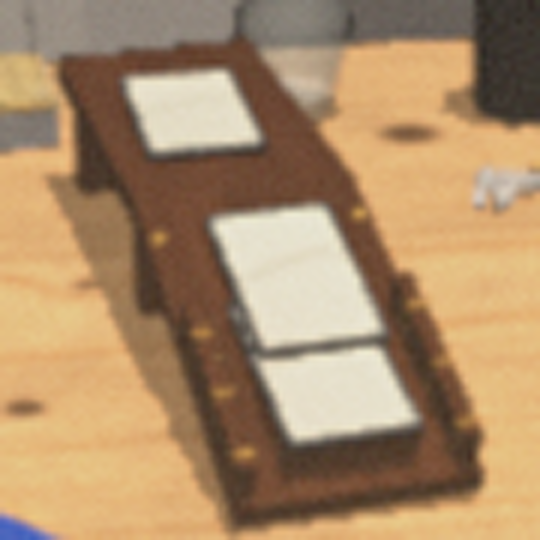

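```bash
cat > h.py <<'E'
import numpy as np,cv2
from plant import observe, optics
from scipy.spatial.transform import Rotation as Rn
def rays(n,px,state=None):
    c=optics.get_calibration(n);K=c["intrinsics"];px=np.atleast_2d(np.float64(px))
    d=np.c_[(px[:,0]-K[0,2])/K[0,0],(px[:,1]-K[1,2])/K[1,1],np.ones(len(px))]
    if n=="wrist":
        r=np.hypot(d[:,0],d[:,1]);r[r<1e-9]=1e-9
        d=np.c_[d[:,:2]/r[:,None]*np.sin(r)[:,None],np.cos(r)]
        T=c["hand_eye"];R=Rn.from_quat(state["eef_rot"]).as_matrix()
        return R@T[:3,3]+state["tcp_pos"],(R@T[:3,:3]@d.T).T
    return -c["R"].T@c["t"],(c["R"].T@d.T).T
def onz(n,px,z,state=None):
    o,d=rays(n,px,state);z=np.broadcast_to(z,len(d))
    return o+d*((z-o[2])/d[:,2])[:,None]
E
python3 - <<'E'
from h import *
# zoomed coords -> px
f=lambda p:np.array(p)/5.+[228-.4,160-.4]
deckL=f([[45,99],[60,285]]); ridge=f([[380,64],[385,250]])
tb=f([[143,130],[316,125],[318,227],[145,228]])
ta=f([[418,96],[581,90],[590,187],[428,192]])
marks=f([[560,59],[612,57],[668,57],[580,222],[634,219],[688,215]])
p=lambda n,a:print(n,np.round(a*1000,1).tolist())
p("deck",onz("top",deckL,.073));p("ridge",onz("top",ridge,.073))
p("tb",onz("top",tb,.078));p("tb c",onz("top",tb,.078).mean(0))
z=lambda x:.073-(.143-x)*np.sin(np.radians(18))
h=.019*np.cos(np.radians(18))
m=onz("top",marks,[z(.035)+h,z(0)+h,z(-.035)+h]*2);p("marks",m);p("mid",(m[:3]+m[3:])/2)
E
```

```text
deck [[532.1, 180.7, 73.0], [424.2, 165.8, 73.0]]
ridge [[557.3, -11.6, 73.0], [448.3, -17.5, 73.0]]
tb [[514.0, 122.6, 78.0], [519.1, 23.8, 78.0], [459.9, 20.6, 78.0], [457.1, 118.6, 78.0]]
tb c [487.5, 71.4, 78.0]
marks [[566.6, -116.5, 57.7], [571.4, -147.9, 46.9], [575.0, -182.2, 36.1], [469.7, -129.2, 57.7], [474.1, -161.4, 46.9], [479.2, -194.1, 36.1]]
mid [[518.2, -122.9, 57.7], [522.8, -154.6, 46.9], [527.1, -188.2, 36.1]]
```

```bash
python3 -m crank '[[3.6,5,1,0,0,0.16],[7.2,10,2,0,0,0.32],[10.8,15,3,0,0,0.48],[14.4,20,3,0,0,0.64],[18,25,3,0,0,0.8]]' 0 20; python3 -m crank '[[3.6,5,0,0,0,0.14],[7.2,10,0,0,0,0.28],[10.8,15,0,0,0,0.42],[14.8,20,0,0,0,0.56],[18.6,25,0,0,0,0.666]]'; python3 -m crank '[[0,0,0,0,0,0],[0,0,0,0,0,0],[0,0,0,0,0,0]]'
python3 - <<'E'
from h import *
s=observe();print(s['tcp_pos'],s['eef_rot'],s['joint_positions'],s['time_s'])
cv2.imwrite("pics/w1.png",optics.snapshot("wrist")[:,:,::-1])
E
```

```text
time_s: 0.78
tcp_pos: [0.3347, -0.3797, 0.2488]
eef_rot: [0.867, 0.499, 0.0, 0.0]
contact_force: [1.1, -0.1, 0.3]
finger_gap: 0.998
time_s: 1.4
tcp_pos: [0.5195, -0.1317, 0.2486]
eef_rot: [0.657, 0.754, -0.0, 0.0]
contact_force: [1.5, -0.4, 0.0]
finger_gap: 1.0
time_s: 1.78
tcp_pos: [0.5177, -0.135, 0.2484]
eef_rot: [0.66, 0.752, -0.001, -0.0]
contact_force: [-0.1, -0.1, -0.2]
finger_gap: 1.0
[ 0.51768133 -0.13498022  0.24838401] [ 6.59513660e-01  7.51692139e-01 -8.06959088e-04 -9.54743472e-05] [ 0.54522645  0.44302383 -0.49184182  1.70325357  0.2361883   1.05549407
  0.10660207] 1.775
```

View pics/w1.png

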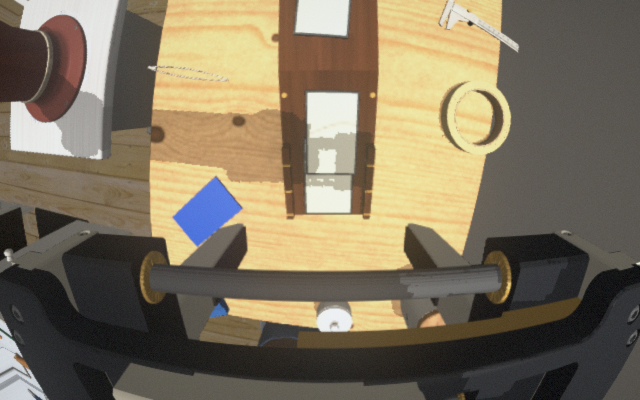

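```bash
python3 -m crank '[[0.2,-1,-4,0,0,0],[0.4,-2,-8,0,0,0],[0.4,-2,-8,0,0,0],[0.4,-2,-8,0,0,0]]'
python3 - <<'E'
from h import *
s=observe();print(s['tcp_pos'],s['eef_rot'],s['time_s'])
im=optics.snapshot("wrist")[:,:,::-1];cv2.imwrite("pics/w2.png",im)
np.save("s2.npy",s,allow_pickle=True)
cv2.imwrite("pics/w2z.png",cv2.resize(im[0:250,225:425],None,fx=2.4,fy=2.4,interpolation=cv2.INTER_CUBIC))
E
```

```text
time_s: 2.33
tcp_pos: [0.5234, -0.1531, 0.17]
eef_rot: [0.658, 0.753, 0.001, 0.001]
contact_force: [0.7, -0.9, 0.1]
finger_gap: 1.002
[ 0.52335305 -0.15310744  0.16999902] [6.58460160e-01 7.52614890e-01 6.64945656e-04 7.76212101e-04] 2.325
```

View pics/w2z.png

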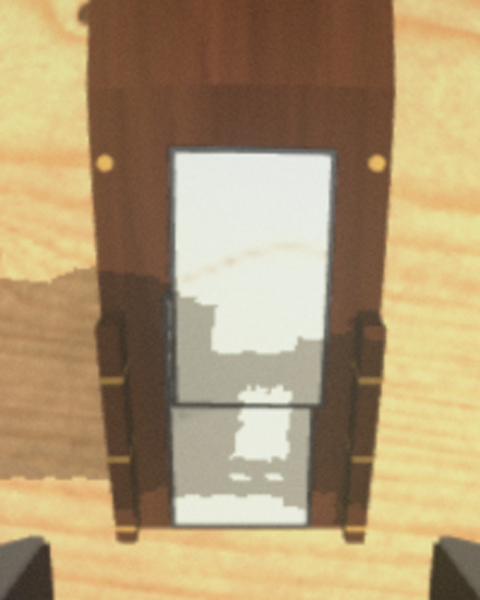

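```bash
cat >> h.py <<'E'
S,C=np.sin(np.radians(18)),np.cos(np.radians(18))
def onplane(n,px,p0,nrm,state=None):
    o,d=rays(n,px,state);return o+d*(((p0-o)@nrm)/(d@nrm))[:,None]
def frame(n,marks,state=None):
    """marks: left[up,mid,low], right[up,mid,low] px; returns mark_a origin, axes columns (x up slope,y,z)"""
    z=[.073-(.143-x)*S+.019*C for x in(.035,0,-.035)]
    m=onz(n,marks,z*2,state);mid=(m[:3]+m[3:])/2
    a=(mid[0]-mid[2])[:2];a/=np.hypot(*a);w=(m[:3]-m[3:])[:,:2].mean(0)
    w/=np.hypot(*w)
    X=np.array([a[0]*C,a[1]*C,S]);Z=np.array([-a[0]*S,-a[1]*S,C]);Y=np.cross(Z,X)
    R=np.c_[X,Y,Z];o=mid.mean(0)-.019*Z
    return o,R,m,w
E
cat > m2.py <<'E'
from h import *
s=np.load("s2.npy",allow_pickle=True).item()
f=lambda p:(np.array(p)+.5)/2.4-.5+[225,0]
mk=f([[114,380],[118,460],[126,528],[370,380],[362,460],[354,528]])
o,R,m,w=frame("wrist",mk,s)
print("o",o.round(4),"X",R[:,0].round(4),"yaw stand",np.degrees(np.arctan2(R[1,0],R[0,0])),"from widths",np.degrees(np.arctan2(w[0],-w[1])))
loc=lambda P:((P-o)@R*1000).round(1)
print("marks",loc(m).tolist())
lo=onplane("wrist",f([[176,407],[321,408]]),o+.019*R[:,2],R[:,2],s)
hd=onplane("wrist",f([[171,149],[335,152]]),o+.005*R[:,2],R[:,2],s)
rd=onplane("wrist",f([[104,162],[376,162]]),o,R[:,2],s)
print("low",loc(lo).tolist(),"head",loc(hd).tolist(),"screws",loc(rd).tolist())
rg=onz("wrist",f([[88,87],[394,87]]),.073,s);print("ridge",loc(rg).tolist())
np.savez("fr.npz",o=o,R=R)
E
python3 m2.py
```

```text
o [ 0.5225 -0.1487  0.0288] X [-0.1152  0.9441  0.309 ] yaw stand 96.95620710298812 from widths -82.38220680274931
marks [[34.5, 48.5, 19.2], [-1.0, 49.4, 19.3], [-35.2, 48.7, 19.1], [35.6, -48.7, 18.8], [0.1, -48.9, 19.0], [-34.1, -48.9, 18.7]]
low [[23.0, 25.1, 19.0], [23.3, -30.7, 19.0]] head [[119.3, 26.0, 5.0], [119.2, -31.9, 5.0]] screws [[114.5, 51.1, -0.0], [115.6, -47.8, 0.0]]
ridge [[142.8, 55.9, 0.1], [144.1, -52.8, -0.4]]
```

```bash
python3 - <<'E'
from h import *
d=np.load("fr.npz");o,R=d['o'],d['R'];cmd=np.array([.524,-.152,.169])
for p in [(105,0,50),(105,0,3),(84,0,3),(84,0,60)]:
    w=o+R@(np.array(p)/1000);print(p,w.round(4),((w-cmd)*100).round(2))
print((R*10).round(3))
E
```

```text
(105, 0, 50) [ 0.5123 -0.0649  0.1088] [-1.17  8.71 -6.02]
(105, 0, 3) [ 0.5105 -0.0505  0.0641] [ -1.35  10.15 -10.49]
(84, 0, 3) [ 0.5129 -0.0703  0.0576] [ -1.11   8.17 -11.14]
(84, 0, 60) [ 0.5151 -0.0878  0.1118] [-0.89  6.42 -5.72]
[[-1.152 -9.926  0.374]
 [ 9.441 -1.211 -3.067]
 [ 3.09   0.     9.511]]
```

```bash
python3 -m crank '[[-0.6,4.4,0,0.156,0.019,0],[-1.17,8.71,-3,0.312,0.038,0],[-1.17,8.71,-6,0.312,0.038,0],[-1.17,8.71,-6,0.312,0.038,0]]' 0 5;python3 -m crank '[[-0.09,0.7,-2.2,0,0,0],[-0.14,1.1,-3.4,0,0,0],[-0.14,1.1,-3.4,0,0,0]]'
python3 - <<'E'
from h import *
s=observe();d=np.load("fr.npz");print(s['tcp_pos'],((s['tcp_pos']-d['o'])@d['R']*1000).round(1),Rn.from_quat(s['eef_rot']).as_matrix().round(3).tolist(),s['time_s'])
a=optics.snapshot("side")[170:260,290:380,::-1]
b=optics.snapshot("wrist")[:,:,::-1]
cv2.imwrite("pics/a3.png",np.hstack([cv2.resize(a,(400,400),interpolation=2),cv2.resize(b[0:400,120:520],(400,400))]))
E
```

```text
time_s: 2.88
tcp_pos: [0.5105, -0.066, 0.1085]
eef_rot: [0.65, 0.743, 0.104, -0.117]
contact_force: [-0.4, -0.4, 0.5]
finger_gap: 1.004
time_s: 3.25
tcp_pos: [0.5099, -0.0545, 0.0753]
eef_rot: [0.65, 0.744, 0.105, -0.116]
contact_force: [-0.5, 0.8, -0.3]
finger_gap: 0.994
[ 0.50988511 -0.05446174  0.07534197] [104.8   1.1  14.9] [[-0.129, 0.991, -0.037], [0.942, 0.134, 0.307], [0.309, 0.005, -0.951]] 3.25
```

View pics/a3.png

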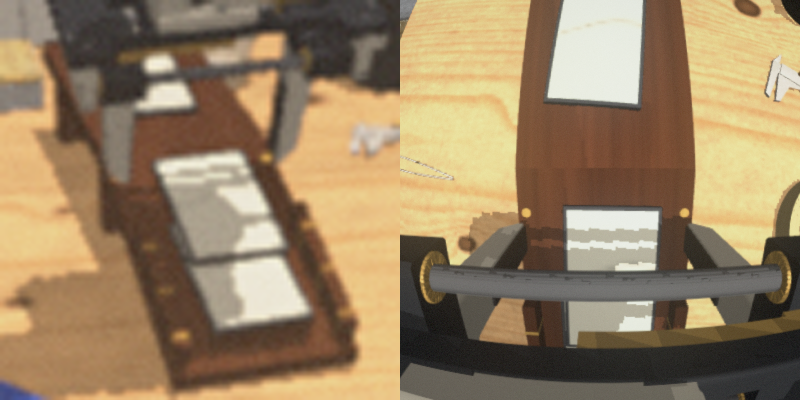

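```bash
python3 -m crank '[[-0.02,0.2,-0.6,0,0,0],[-0.04,0.31,-0.95,0,0,0],[-0.04,0.31,-0.95,0,0,0]]';python3 -m crank '[[-0.0,0.06,-0.2,0,0,0],[0,0.06,-0.2,0,0,0]]'
```

```text
time_s: 3.72
tcp_pos: [0.5089, -0.0517, 0.0649]
eef_rot: [0.65, 0.744, 0.104, -0.117]
contact_force: [0.2, -0.8, -0.0]
finger_gap: 1.002
time_s: 3.98
tcp_pos: [0.5091, -0.0511, 0.063]
eef_rot: [0.65, 0.744, 0.104, -0.117]
contact_force: [0.4, -0.2, 0.2]
finger_gap: 1.003
```

```bash
python3 -m crank '[[0,0,0,0,0,0],[0,0,0,0,0,0],[0,0,0,0,0,0],[0,0,0,0,0,0],[0,0,0,0,0,0]]' 110 5
python3 - <<'E'
from h import *
s=observe();d=np.load("fr.npz");print(((s['tcp_pos']-d['o'])@d['R']*1000).round(1))
a=optics.snapshot("side")[170:260,290:380,::-1]
b=optics.snapshot("wrist")[:,:,::-1]
cv2.imwrite("pics/a4.png",np.hstack([cv2.resize(a,(400,400),interpolation=2),cv2.resize(b[0:400,120:520],(400,400))]))
E
```

```text
time_s: 4.6
tcp_pos: [0.5093, -0.0512, 0.0632]
eef_rot: [0.65, 0.744, 0.105, -0.116]
contact_force: [0.4, 0.8, 0.1]
finger_gap: 0.647
[104.2   1.3   2.3]
```

View pics/a4.png

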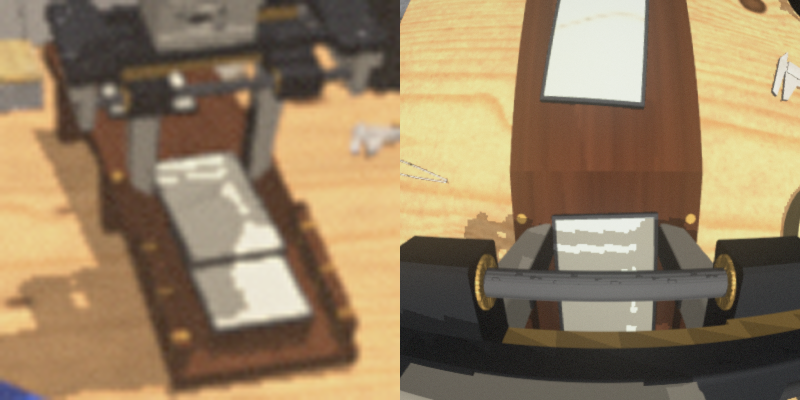

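```bash
python3 -m crank '[[0.06,-0.47,-0.15,0,0,0],[0.12,-0.94,-0.3,0,0,0],[0.17,-1.42,-0.46,0,0,0],[0.23,-1.89,-0.61,0,0,0],[0.23,-1.89,-0.61,0,0,0]]';  python3 -m crank '[[0,0,0,0,0,0],[0,0,0,0,0,0]]' 0
python3 - <<'E'
from h import *
s=observe();d=np.load("fr.npz");print(((s['tcp_pos']-d['o'])@d['R']*1000).round(1))
E
python3 -m crank '[[0.1,-0.9,2.8,0,0,0],[0.2,-1.8,5.6,0,0,0],[0.4,-4.5,7,-0.156,-0.019,0],[0.6,-7.2,9,-0.312,-0.038,0],[0.6,-7.2,9,-0.312,-0.038,0]]'
python3 -m crank '[[0,0,0,0,0,0],[0,0,0,0,0,0]]'
python3 - <<'E'
from h import *
s=observe();print(s['tcp_pos'],s['eef_rot'],s['time_s'])
im=optics.snapshot("wrist")[:,:,::-1];cv2.imwrite("pics/w5.png",im)
np.save("s5.npy",s,allow_pickle=True)
cv2.imwrite("pics/w5z.png",cv2.resize(im[0:250,225:425],None,fx=2.4,fy=2.4,interpolation=cv2.INTER_CUBIC))
E
```

```text
time_s: 5.32
tcp_pos: [0.512, -0.0706, 0.0572]
eef_rot: [0.65, 0.743, 0.105, -0.116]
contact_force: [0.2, 1.1, 4.9]
finger_gap: 0.643
time_s: 5.58
tcp_pos: [0.5108, -0.0707, 0.0565]
eef_rot: [0.65, 0.743, 0.104, -0.117]
contact_force: [0.2, -0.5, -0.3]
finger_gap: 0.814
[83.6  2.1  1.9]
time_s: 6.2
tcp_pos: [0.5184, -0.1404, 0.1487]
eef_rot: [0.657, 0.754, 0.001, 0.001]
contact_force: [-0.3, 0.6, 0.2]
finger_gap: 0.997
time_s: 6.45
tcp_pos: [0.5165, -0.1427, 0.1455]
eef_rot: [0.659, 0.752, -0.0, -0.002]
contact_force: [-0.8, 0.0, -0.4]
finger_gap: 1.002
[ 0.51649249 -0.14265193  0.14553593] [ 6.58779007e-01  7.52334324e-01 -2.38880030e-04 -1.79678388e-03] 6.45
```

View pics/w5z.png

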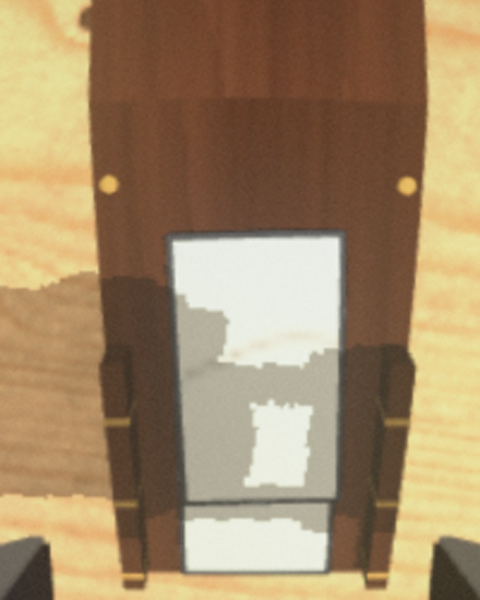

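```bash
cat > m5.py <<'E'
from h import *
s=np.load("s5.npy",allow_pickle=True).item()
f=lambda p:(np.array(p)+.5)/2.4-.5+[225,0]
mk=f([[117,422],[126,504],[133,577],[398,422],[386,504],[376,577]])
o,R,m,w=frame("wrist",mk,s)
print("o",o.round(4),"yaw",np.degrees(np.arctan2(R[1,0],R[0,0])),np.degrees(np.arctan2(w[0],-w[1])))
loc=lambda P:((P-o)@R*1000).round(1)
print("marks",loc(m).tolist())
lo=onplane("wrist",f([[185,503],[336,500]]),o+.019*R[:,2],R[:,2],s)
hd=onplane("wrist",f([[167,235],[346,232]]),o+.005*R[:,2],R[:,2],s)
print("low",loc(lo).tolist(),"head",loc(hd).tolist())
rg=onz("wrist",f([[88,99],[427,99]]),.073,s);print("ridge",loc(rg).tolist())
E
python3 m5.py
python3 - <<'E'
import cv2
im=cv2.imread("pics/w5.png")[90:245,260:400];cv2.imwrite("pics/w5y.png",cv2.resize(im,None,fx=3.8,fy=3.8,interpolation=2))
E
```

```text
o [ 0.5224 -0.149   0.0288] yaw 97.20182860728221 -82.38811000686421
marks [[34.7, 49.3, 19.1], [-0.1, 48.8, 19.0], [-35.7, 48.9, 19.2], [35.5, -49.3, 18.8], [0.6, -48.8, 18.8], [-35.1, -48.9, 19.0]]
low [[0.6, 26.5, 19.0], [2.4, -29.6, 19.0]] head [[97.6, 30.7, 5.0], [99.3, -28.3, 5.0]]
ridge [[143.9, 55.9, -0.3], [145.3, -53.7, -0.7]]
```

View pics/w5y.png

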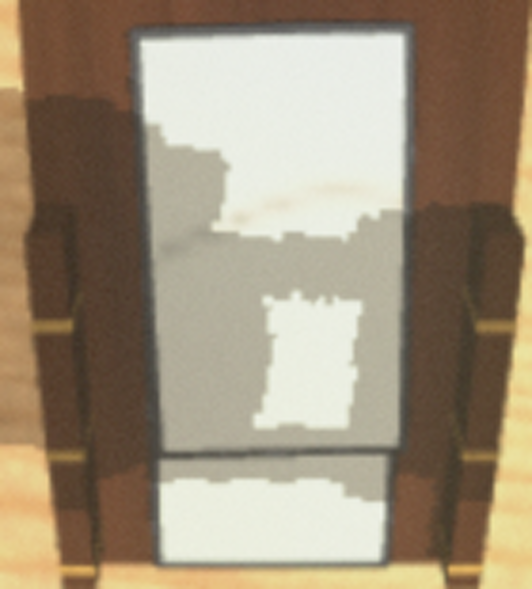

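```bash
python3 -m crank '[[-0.9,6,2.3,0,0,0],[-1.8,12,2.3,0,0,0],[-1.8,12,2.3,0,0,0],[-1.8,12,2.3,0,0,0]]'
python3 - <<'E'
from h import *
s=observe();print(s['tcp_pos'],s['eef_rot'],s['time_s'])
im=optics.snapshot("wrist")[:,:,::-1];cv2.imwrite("pics/w6.png",im)
np.save("s6.npy",s,allow_pickle=True)
cv2.imwrite("pics/w6z.png",cv2.resize(im[0:250,225:425],None,fx=2.4,fy=2.4,interpolation=cv2.INTER_CUBIC))
E
```

```text
time_s: 7.0
tcp_pos: [0.4992, -0.023, 0.1694]
eef_rot: [0.658, 0.753, -0.001, -0.0]
contact_force: [0.2, -0.9, -0.1]
finger_gap: 0.997
[ 0.49923086 -0.02295719  0.16938229] [ 6.58405611e-01  7.52662904e-01 -6.00620952e-04 -4.94473995e-04] 7.0
```

View pics/w6z.png

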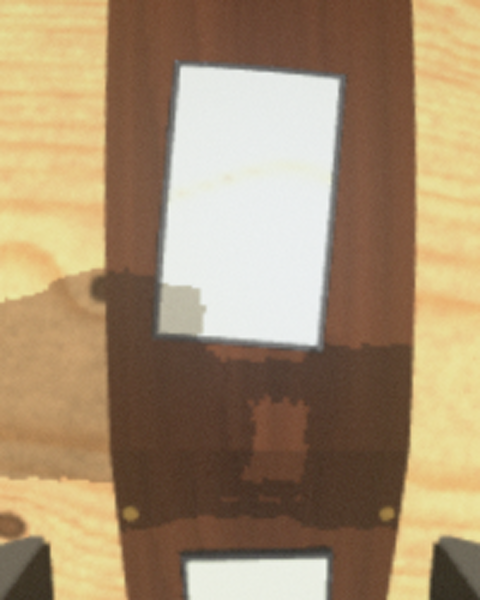

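```bash
cat >> h.py <<'E'
YAW=np.radians(97.2);A=np.array([np.cos(YAW),np.sin(YAW),0]);B=np.array([-A[1],A[0],0])
O=np.array([.5225,-.1489,.0288]);X=A*C+[0,0,S];Zn=-A*S+[0,0,C];RR=np.c_[X,B,Zn]
RID=O+.143*X
def rl(P):P=P-RID;return np.c_[P@A,P@B,P[:,2]]*1000
def rw(p):p=np.array(p)/1000;return RID+A*p[0]+B*p[1]+[0,0,p[2]]
E
python3 - <<'E'
from h import *
s=np.load("s6.npy",allow_pickle=True).item()
f=lambda p:(np.array(p)+.5)/2.4-.5+[225,0]
P=onz("wrist",f([[176,61],[345,74],[321,350],[155,336]]),.078,s)
q=rl(P);print(RID,q.round(1).tolist(),q.mean(0))
d=(q[0]+q[1]-q[2]-q[3])/2;print("len",np.hypot(*d[:2]),"yaw",np.arctan2(d[1],d[0]), "wid",np.hypot(*(q[0]-q[1])[:2]))
print("ridge edges",rl(onz("wrist",f([[112,452],[408,452]]),.073,s)).round(1).tolist())
print("screws",((onplane("wrist",f([[130,514],[386,514]]),O,Zn,s)-O)@RR*1000).round(1).tolist())
print("A head",((onplane("wrist",f([[182,551],[330,550]]),O+.005*Zn,Zn,s)-O)@RR*1000).round(1).tolist())
E
```

```text
[ 0.50545454 -0.01397133  0.07298943] [[139.3, 31.5, 5.0], [135.4, -27.0, 5.0], [37.0, -19.5, 5.0], [41.5, 38.0, 5.0]] [88.28318991  5.7461909   5.0105698 ]
len 98.34027327367306 yaw -0.07137757359653937 wid 58.55417460378235
ridge edges [[-1.0, 55.0, 0.0], [-0.1, -53.4, 0.0]]
screws [[114.1, 50.5, 0.0], [115.0, -48.3, 0.0]]
A head [[100.3, 30.5, 5.0], [101.3, -26.9, 5.0]]
```

```bash
python3 - <<'E'
from h import *
s=observe();cmd=np.array([.5008,-.0211,.1704]);me=cmd-[.0012,.0013,.0005]
print(s['tcp_pos'])
c2=np.array([.5128,-.0691,.0574]);print("cmd at end A grip local",((c2-O)@RR*1000).round(1))
for p in [(118,4,25),(118,4,2.5),(30,0,2.5)]:
    print(p,((rw(p)-me)*100).round(2))
print(A,B)
E
```

```text
[ 0.49934151 -0.02387139  0.16933449]
cmd at end A grip local [85.3 -0.4  2.4]
(118, 4, 25) [-1.29 12.5  -7.19]
(118, 4, 2.5) [-1.29 12.5  -9.44]
(30, 0, 2.5) [ 0.21  3.82 -9.44]
[-0.12533323  0.9921147   0.        ] [-0.9921147  -0.12533323  0.        ]
```

```bash
python3 -m crank '[[-0.65,6.2,0,0,0,0],[-1.3,12.4,-3.6,0,0,0],[-1.3,12.4,-7.2,0,0,0],[-1.3,12.4,-8.8,0,0,0],[-1.3,12.4,-8.8,0,0,0]]'; python3 -m crank '[[0,0,-0.4,0,0,0],[0,0,-0.6,0,0,0],[0,0,-0.6,0,0,0]]'
python3 - <<'E'
from h import *
s=observe();print(rl(s['tcp_pos'][None]).round(1),s['contact_force'])
a=optics.snapshot("side")[150:260,270:380,::-1]
b=optics.snapshot("wrist")[:,:,::-1]
cv2.imwrite("pics/a7.png",np.hstack([cv2.resize(a,(400,400),interpolation=2),cv2.resize(b[0:400,120:520],(400,400))]))
E
```

```text
time_s: 7.68
tcp_pos: [0.486, 0.0999, 0.0804]
eef_rot: [0.659, 0.752, -0.002, -0.001]
contact_force: [-0.1, -0.3, -0.3]
finger_gap: 1.0
time_s: 8.05
tcp_pos: [0.4868, 0.1016, 0.0764]
eef_rot: [0.658, 0.753, 0.0, 0.0]
contact_force: [-0.4, -0.7, 1.3]
finger_gap: 1.001
[[117.    4.    3.4]] [-0.43077776 -0.71854076  1.25170946]
```

View pics/a7.png

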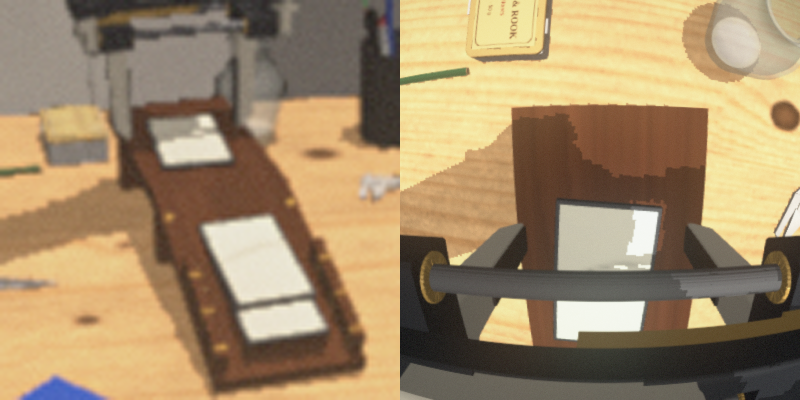

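```bash
python3 -m crank '[[0,0,-0.12,0,0,0],[0,0,-0.12,0,0,0],[0,0,-0.12,0,0,0],[0,0,-0.12,0,0,0],[0,0,-0.12,0,0,0]]' 110 5;python3 -m crank '[[0,0,0,0,0,0]]'
```

```text
time_s: 8.78
tcp_pos: [0.4865, 0.102, 0.0748]
eef_rot: [0.658, 0.753, 0.0, -0.0]
contact_force: [0.7, 0.5, -0.1]
finger_gap: 0.648
time_s: 8.9
tcp_pos: [0.4865, 0.102, 0.0749]
eef_rot: [0.658, 0.753, 0.0, -0.0]
contact_force: [-0.3, -0.2, 0.1]
finger_gap: 0.655
```

```bash
python3 -m crank '[[0.36,-2.0,0,0,0,0],[0.72,-4.1,0,0,0,0],[1.08,-6.1,0,0,0,0],[1.44,-8.2,0,0,0,0],[1.44,-8.2,0,0,0,0]]';python3 -m crank '[[0,0,0,0,0,0],[0,0,0,0,0,0]]' 0
python3 - <<'E'
from h import *
s=observe();print(rl(s['tcp_pos'][None]).round(1),s['contact_force'])
a=optics.snapshot("side")[150:260,270:380,::-1]
b=optics.snapshot("wrist")[:,:,::-1]
cv2.imwrite("pics/a8.png",np.hstack([cv2.resize(a,(400,400),interpolation=2),cv2.resize(b[0:400,120:520],(400,400))]))
cv2.imwrite("pics/w8.png",b);np.save("s8.npy",s,allow_pickle=True)
E
```

```text
time_s: 9.52
tcp_pos: [0.5012, 0.018, 0.0749]
eef_rot: [0.659, 0.752, -0.0, 0.0]
contact_force: [-0.1, -0.0, 1.4]
finger_gap: 0.651
time_s: 9.78
tcp_pos: [0.5006, 0.0212, 0.0749]
eef_rot: [0.657, 0.753, 0.0, -0.0]
contact_force: [-0.5, 0.2, 0.5]
finger_gap: 0.814
[[35.5  0.4  1.9]] [-0.46621725  0.20514145  0.46245765]
```

View pics/a8.png

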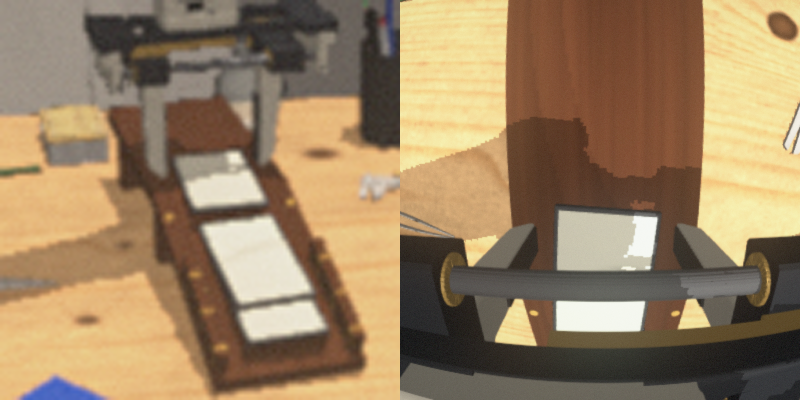

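```bash
python3 - <<'E'
from h import *
s=np.load("s8.npy",allow_pickle=True).item()
print(rl(onz("wrist",[[276,206.5],[380,212.5]],.078,s)).round(1).tolist())
b=cv2.imread("pics/w8.png")[190:250,255:400];cv2.imwrite("pics/w8z.png",cv2.resize(b,None,fx=5,fy=5,interpolation=2))
E
```

```text
[[54.8, 28.1, 5.0], [51.9, -29.5, 5.0]]
```

View pics/w8z.png

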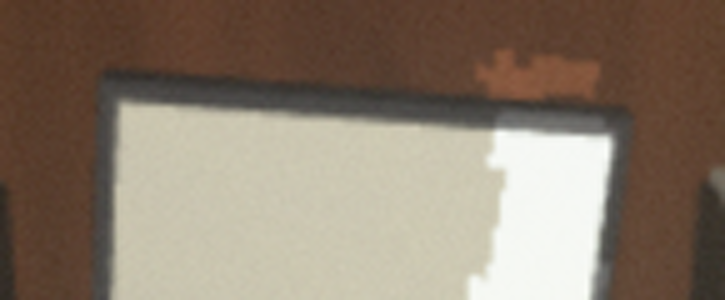

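```bash
python3 -m crank '[[0,0,1.7,0,0,0],[0,0,3.3,0,0,0],[-0.25,2.1,3.3,0.156,0.0195,0],[-0.5,4.2,3.3,0.312,0.039,0],[-0.5,4.2,3.3,0.312,0.039,0]]' 0;python3 -m crank '[[0,0,0,0,0,0],[0,0,0,0,0,0],[0,0,0,0,0,0],[0,0,-1.6,0,0,0],[0,0,-2.4,0,0,0]]' 173 20;python3 -m crank '[[0,0,0,0,0,0]]'
python3 - <<'E'
from h import *
s=observe();print(rl(s['tcp_pos'][None]).round(1),s['contact_force'])
a=optics.snapshot("side")[150:260,270:380,::-1]
b=optics.snapshot("wrist")[:,:,::-1]
cv2.imwrite("pics/a9.png",np.hstack([cv2.resize(a,(400,400),interpolation=2),cv2.resize(b[0:400,120:520],(400,400))]))
cv2.imwrite("pics/w9.png",b)
E
```

```text
time_s: 10.5
tcp_pos: [0.4957, 0.0594, 0.1067]
eef_rot: [0.652, 0.742, 0.104, -0.117]
contact_force: [-0.5, 0.5, -0.1]
finger_gap: 1.004
time_s: 11.12
tcp_pos: [0.4951, 0.0619, 0.0825]
eef_rot: [0.65, 0.744, 0.103, -0.117]
contact_force: [-0.5, -0.1, -0.1]
finger_gap: 0.514
time_s: 11.25
tcp_pos: [0.495, 0.0619, 0.0827]
eef_rot: [0.65, 0.744, 0.103, -0.118]
contact_force: [0.2, 1.0, -0.1]
finger_gap: 0.405
[[76.6  0.8  9.7]] [ 0.15191449  1.03056376 -0.1421765 ]
```

View pics/a9.png

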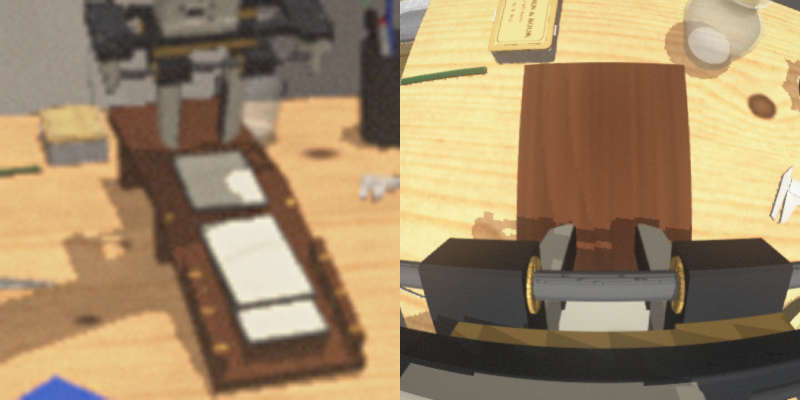

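```bash
python3 -m crank '[[0,0,-0.3,0,0,0],[0,0,-0.6,0,0,0],[0,0,-0.6,0,0,0]]'; python3 -m crank '[[0.06,-0.5,0,0,0,0],[0.12,-1,0,0,0,0],[0.19,-1.5,0,0,0,0],[0.25,-2,0,0,0,0],[0.25,-2,0,0,0,0]]'; python3 -m crank '[[0,0,0,0,0,0]]'
python3 - <<'E'
from h import *
s=observe();print(rl(s['tcp_pos'][None]).round(1),s['contact_force'])
a=optics.snapshot("side")[150:260,270:380,::-1]
b=optics.snapshot("wrist")[:,:,::-1]
cv2.imwrite("pics/a10.png",np.hstack([cv2.resize(a,(400,400),interpolation=2),cv2.resize(b[0:400,120:520],(400,400))]))
E
```

```text
time_s: 11.72
tcp_pos: [0.4957, 0.0618, 0.0777]
eef_rot: [0.65, 0.744, 0.104, -0.117]
contact_force: [0.9, 0.4, -0.1]
finger_gap: 0.319
time_s: 12.35
tcp_pos: [0.4985, 0.0412, 0.0778]
eef_rot: [0.65, 0.743, 0.104, -0.117]
contact_force: [-0.8, -0.1, 0.7]
finger_gap: 0.323
time_s: 12.48
tcp_pos: [0.4985, 0.0419, 0.0779]
eef_rot: [0.65, 0.744, 0.104, -0.117]
contact_force: [0.1, 0.2, 1.2]
finger_gap: 0.324
[[56.3 -0.1  4.9]] [0.10247322 0.19159607 1.15038151]
```

View pics/a10.png

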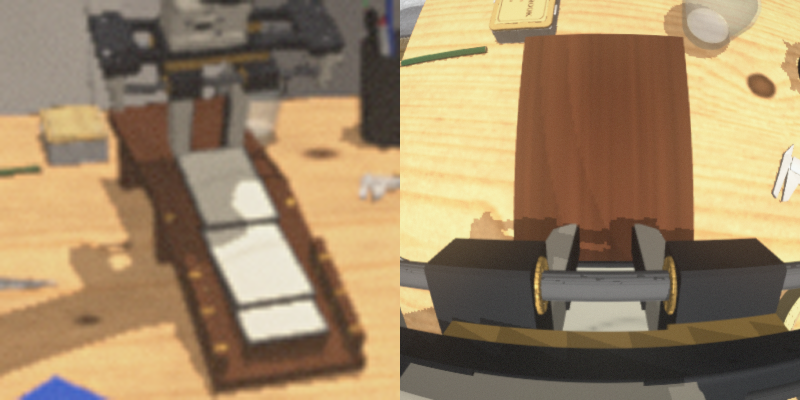

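```bash
python3 -m crank '[[0.06,-0.5,-0.1,0,0,0],[0.12,-1,-0.1,0,0,0],[0.19,-1.5,-0.1,0,0,0],[0.25,-2,-0.1,0,0,0],[0.31,-2.5,-0.1,0,0,0]]'; python3 -m crank '[[0.06,-0.5,0,0,0,0],[0.12,-1,0,0,0,0],[0.19,-1.5,0,0,0,0],[0.25,-2,0,0,0,0],[0.28,-2.3,0,0,0,0]]'; python3 -m crank '[[0,0,0,0,0,0]]'
python3 - <<'E'
from h import *
s=observe();print(rl(s['tcp_pos'][None]).round(1),s['contact_force'])
a=optics.snapshot("side")[150:260,270:380,::-1]
b=optics.snapshot("wrist")[:,:,::-1]
cv2.imwrite("pics/a11.png",np.hstack([cv2.resize(a,(400,400),interpolation=2),cv2.resize(b[0:400,120:520],(400,400))]))
E
```

```text
time_s: 13.2
tcp_pos: [0.5015, 0.0165, 0.0768]
eef_rot: [0.65, 0.744, 0.104, -0.117]
contact_force: [0.3, 0.3, -1.0]
finger_gap: 0.321
time_s: 13.82
tcp_pos: [0.5043, -0.0065, 0.0768]
eef_rot: [0.65, 0.743, 0.104, -0.117]
contact_force: [0.1, 0.5, 0.1]
finger_gap: 0.32
time_s: 13.95
tcp_pos: [0.5043, -0.0064, 0.0768]
eef_rot: [0.65, 0.743, 0.104, -0.117]
contact_force: [0.0, -0.5, 0.5]
finger_gap: 0.32
[[7.6 0.2 3.8]] [ 0.00183887 -0.45314617  0.46802041]
```

View pics/a11.png

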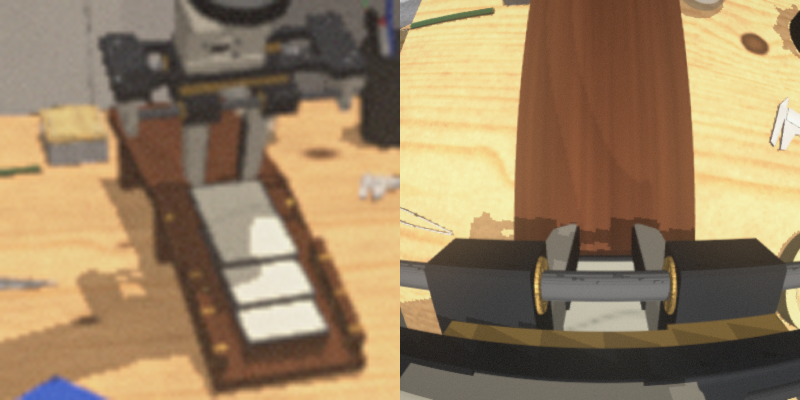

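```bash
python3 -m crank '[[0.03,-0.25,-0.1,0,0,0],[0.06,-0.5,-0.2,0,0,0],[0.06,-0.5,-0.2,0,0,0]]'
python3 - <<'E'
from h import *
s=observe();print(rl(s['tcp_pos'][None]).round(1),s['contact_force'])
E
python3 -m crank '[[-0.1,1,1,0,0,0],[0,-1,5,-0.156,-0.02,0],[0.8,-6,8,-0.312,-0.039,0],[1.5,-12,8,-0.312,-0.039,0],[1.5,-12,8,-0.312,-0.039,0]]' 0; python3 -m crank '[[0,0,0,0,0,0],[0,0,0,0,0,0]]'
python3 - <<'E'
from h import *
s=observe();print(s['tcp_pos'],s['eef_rot'],s['time_s'])
im=optics.snapshot("wrist")[:,:,::-1];cv2.imwrite("pics/w12.png",im)
np.save("s12.npy",s,allow_pickle=True)
cv2.imwrite("pics/w12z.png",cv2.resize(im[60:250,240:410],None,fx=3.1,fy=3.1,interpolation=cv2.INTER_CUBIC))
E
```

```text
time_s: 14.42
tcp_pos: [0.5049, -0.0114, 0.0747]
eef_rot: [0.65, 0.743, 0.104, -0.117]
contact_force: [-0.2, -0.1, 0.6]
finger_gap: 0.324
[[2.6 0.2 1.7]] [-0.18292966 -0.11498988  0.58536243]
time_s: 15.05
tcp_pos: [0.52, -0.1361, 0.1556]
eef_rot: [0.661, 0.75, -0.001, 0.002]
contact_force: [0.2, 0.7, -0.6]
finger_gap: 0.81
time_s: 15.3
tcp_pos: [0.5197, -0.1292, 0.1549]
eef_rot: [0.657, 0.754, 0.0, -0.001]
contact_force: [0.7, -0.5, -0.6]
finger_gap: 0.986
[ 0.51970612 -0.12921048  0.15492704] [ 6.57217505e-01  7.53700688e-01  3.98755482e-04 -5.15142882e-04] 15.3
```

View pics/w12z.png

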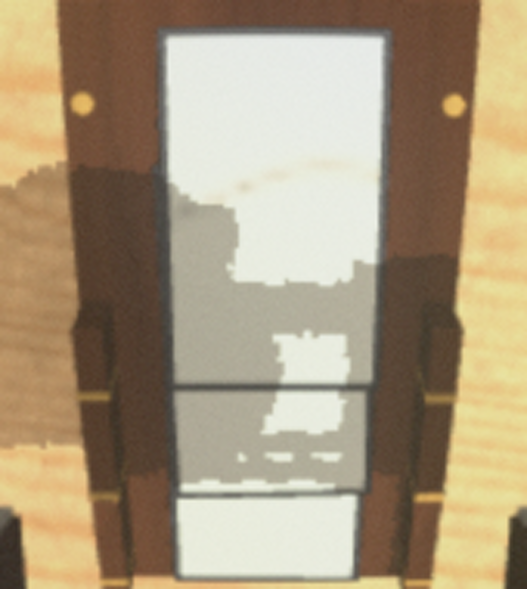

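```bash
cat > m12.py <<'E'
from h import *
def run(sf,off,sc,mk,tiles):
    s=np.load(sf,allow_pickle=True).item()
    f=lambda p:(np.array(p)+.5)/sc-.5+off
    o,R,m,w=frame("wrist",f(mk),s)
    print("o",o.round(4),"yaw",np.degrees(np.arctan2(R[1,0],R[0,0])),np.degrees(np.arctan2(w[0],-w[1])))
    loc=lambda P:((P-o)@R*1000).round(1)
    print("marks",loc(m).tolist())
    for n,px,h in tiles:
        print(n,loc(onplane("wrist",f(px),o+h*R[:,2],R[:,2],s)).tolist())
E
python3 - <<'E'
from m12 import *
run("s12.npy",[240,60],3.1,[[95,398],[104,497],[116,582],[438,399],[429,497],[418,583]],
[("Alow",[[177,495],[361,491]],.019),("Blow",[[172,387],[374,386]],.019),("Bhead",[[161,30],[389,30]],.005)])
E
```

```text
o [ 0.5225 -0.1489  0.0288] yaw 98.01980482991792 -82.29809528266058
marks [[35.1, 48.6, 19.0], [0.1, 49.4, 19.0], [-34.4, 49.0, 18.8], [34.5, -48.7, 19.2], [-0.2, -49.2, 19.1], [-35.1, -49.1, 19.0]]
Alow [[1.0, 27.0, 19.0], [2.3, -28.3, 19.0]]
Blow [[38.5, 26.4, 19.0], [38.6, -30.1, 19.0]]
Bhead [[135.1, 26.3, 5.0], [135.1, -31.3, 5.0]]
```

```bash
python3 -m crank '[[-0.8,6.5,1,0.156,0.0195,0],[-1.62,13,0,0.312,0.039,0],[-1.62,13,0,0.312,0.039,0],[-1.62,13,0,0.312,0.039,0],[-1.62,13,0,0.312,0.039,0]]' 173; python3 -m crank '[[0,0,-3,0,0,0],[0,0,-6,0,0,0],[0,0,-7.7,0,0,0],[0,0,-7.9,0,0,0],[0,0,-7.9,0,0,0]]'
python3 - <<'E'
from h import *
s=observe();print(rl(s['tcp_pos'][None]).round(1),s['contact_force'],s['finger_gap'])
a=optics.snapshot("side")[150:260,270:380,::-1]
cv2.imwrite("pics/a13.png",cv2.resize(a,(500,500),interpolation=2))
E
```

```text
time_s: 15.98
tcp_pos: [0.5042, -0.0019, 0.1551]
eef_rot: [0.65, 0.744, 0.104, -0.116]
contact_force: [-0.4, -0.2, 0.3]
finger_gap: 0.515
time_s: 16.6
tcp_pos: [0.504, -0.0016, 0.0762]
eef_rot: [0.65, 0.744, 0.104, -0.116]
contact_force: [-1.1, 0.9, 0.2]
finger_gap: 0.322
[[12.5 -0.2  3.2]] [-1.14317038  0.87250948  0.20625431] 0.3220144437933661
```

View pics/a13.png

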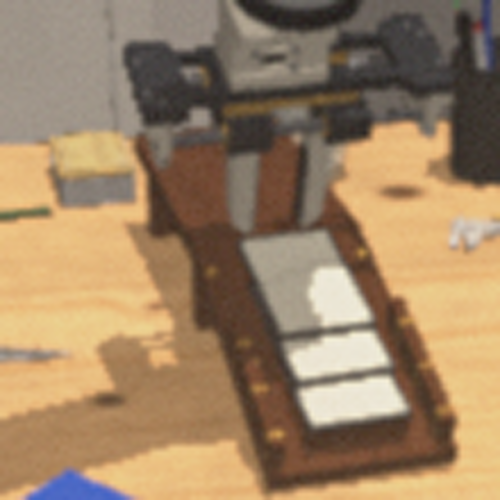

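```bash
python3 -m crank '[[0.06,-0.5,-0.05,0,0,0],[0.11,-0.9,-0.15,0,0,0],[0.13,-1.05,-0.15,0,0,0],[0.15,-1.2,-0.17,0,0,0],[0.15,-1.2,-0.17,0,0,0]]'
python3 - <<'E'
from h import *
s=observe();print(rl(s['tcp_pos'][None]).round(1),s['contact_force'])
E
python3 -m crank '[[-0.1,1,1,0,0,0],[0,-1,5,-0.156,-0.02,0],[0.8,-6,8,-0.312,-0.039,0],[1.5,-12,8,-0.312,-0.039,0],[1.5,-12,8,-0.312,-0.039,0]]' 0; python3 -m crank '[[0,0,0,0,0,0],[0,0,0,0,0,0]]'
python3 - <<'E'
from h import *
s=observe();print(s['tcp_pos'],s['eef_rot'],s['time_s'])
im=optics.snapshot("wrist")[:,:,::-1];cv2.imwrite("pics/w14.png",im)
np.save("s14.npy",s,allow_pickle=True)
cv2.imwrite("pics/w14z.png",cv2.resize(im[60:250,240:410],None,fx=3.1,fy=3.1,interpolation=cv2.INTER_CUBIC))
E
```

```text
time_s: 17.27
tcp_pos: [0.5051, -0.0132, 0.0741]
eef_rot: [0.65, 0.744, 0.104, -0.117]
contact_force: [-0.9, 0.5, -0.2]
finger_gap: 0.327
[[0.8 0.2 1.1]] [-0.90697267  0.462525   -0.23700358]
time_s: 17.9
tcp_pos: [0.5204, -0.1379, 0.1551]
eef_rot: [0.661, 0.75, -0.001, 0.002]
contact_force: [-0.6, -0.1, -0.4]
finger_gap: 0.812
time_s: 18.15
tcp_pos: [0.52, -0.1312, 0.1542]
eef_rot: [0.657, 0.754, 0.0, -0.001]
contact_force: [-0.3, -0.8, 0.2]
finger_gap: 0.986
[ 0.52000975 -0.13118232  0.15420259] [ 6.57190350e-01  7.53724335e-01  4.07313370e-04 -5.52531743e-04] 18.15
```

View pics/w14z.png

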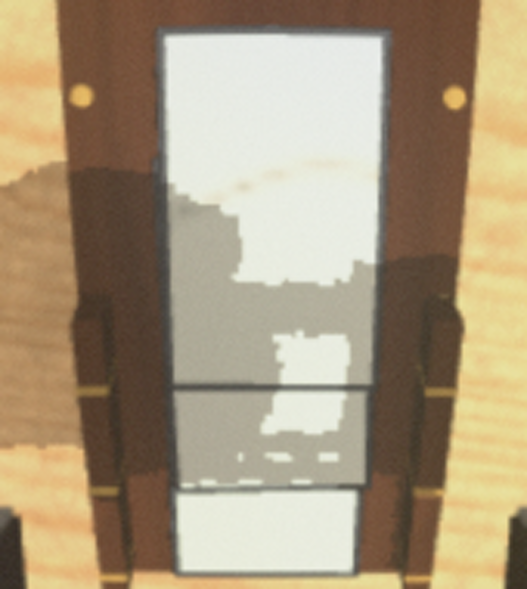

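```bash
python3 - <<'E'
from m12 import *
run("s14.npy",[240,60],3.1,[[95,392],[104,491],[116,578],[438,392],[429,492],[418,578]],
[("Alow",[[175,490],[361,486]],.019),("Blow",[[172,386.5],[374,386]],.019),("Bhead",[[159,30],[390,30]],.005)])
a=optics.snapshot("side")[170:260,290:400,::-1]
t=optics.snapshot("top");cv2.imwrite("pics/t15.png",cv2.resize(t[90:290,170:450,::-1],(784,560),interpolation=2))
cv2.imwrite("pics/a15.png",cv2.resize(a,None,fx=6,fy=6,interpolation=2))
E
```

```text
o [ 0.5225 -0.1489  0.0288] yaw 98.01864989717157 -82.22918376812262
marks [[35.0, 48.4, 19.0], [0.3, 49.1, 18.9], [-34.7, 48.8, 18.9], [34.7, -48.5, 19.1], [-0.3, -49.0, 19.1], [-35.0, -48.9, 19.0]]
Alow [[0.8, 27.5, 19.0], [2.1, -28.2, 19.0]]
Blow [[36.6, 26.4, 19.0], [36.6, -30.1, 19.0]]
Bhead [[133.0, 26.9, 5.0], [133.0, -31.6, 5.0]]
```

View pics/a15.png

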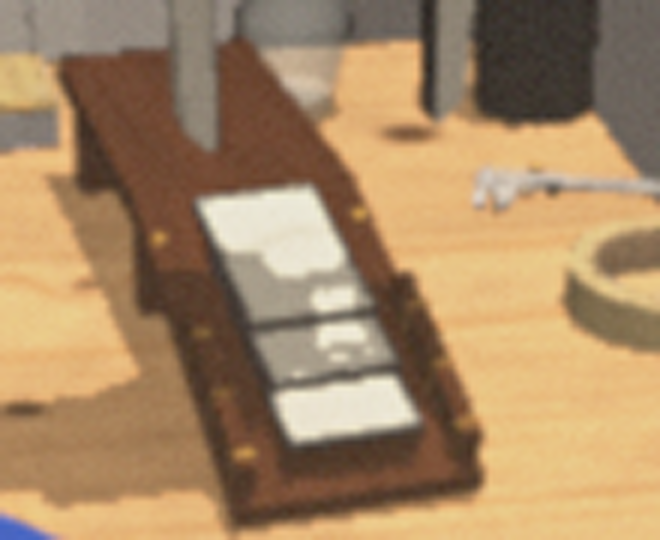

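View pics/t15.png

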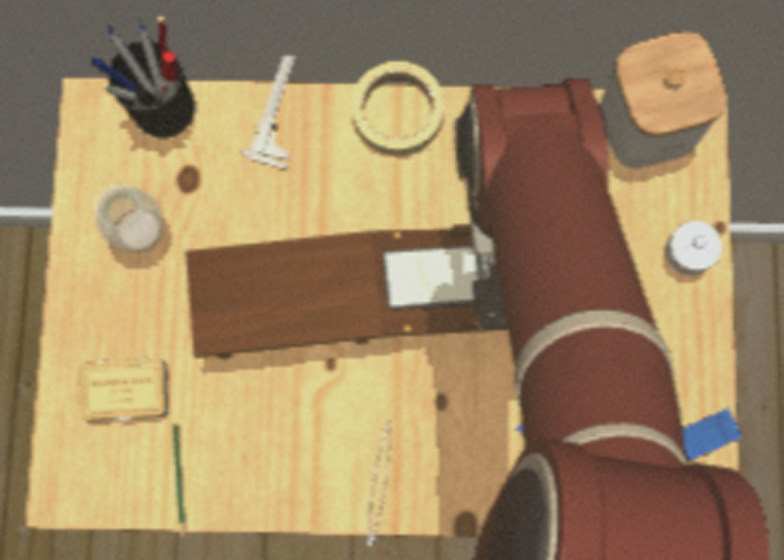

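```bash
python3 -c "
from plant import order,observe
print(observe()['time_s']);print(order.hand_in())"
```

```text
18.3
the job is handed in; nothing more can be done
None
```

Both tiles are lapped on the ramp and the job is handed in at 18.3 s; `hand_in` reports no verdict.

**What I did:** I gripped tile_a lightly by its sides and slid it about 20 mm down to the middle marks. I slid tile_b along the deck to the ridge, then pushed it over from behind with two fingertips. It stopped about 2 mm short on the first push, so I pushed it once more.

**Last checks** (wrist camera, measured against the brass marks in the same picture):

| | Lower edge above its marks | Off mid-way (across) | Out of square |
|---|---|---|---|
| tile_a | 1–2 mm | under 1 mm | about 0.02 rad |
| tile_b | 1–2 mm | about 2 mm | under 0.01 rad |

- **Disagreement:** the measured tile lengths came out 2–3 mm short of the true 99 mm along the slope, so the lower-edge and head-edge readings differ by that much. Averaged, both tile centres lie within about 1 mm of target.
- **Not measured directly:** I judged the tiles seated from the pictures, not from a height measurement.
- **Robot and bystanders:** the arm was clear of everything at hand-in. The tin, flask and jar show no visible shift in the last top view. The arm hid the wax block, but nothing went near it.

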